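Sort loose crate boards onto their stacks

TASK

Four pine boards for small crates are still lying loose on the bench: lay each one flat on top of the stack of boards of its own length and width, squared up with the stack so that ends and edges line up. Leave the stacks standing where they are, and leave the notched offcut and the sanding block alone.

Things in the scene. Friction and masses are not known exactly. Their poses are not given: they have to be found in the camera images.
- side_board: loose long wide pine board, 180 x 60 x 18 mm, lying flat on the bench. Origin at its centre (9 mm above the bench when flat); x along its length, y across its width, z up
- slat_board: loose long narrow pine board, 180 x 36 x 18 mm, lying flat on the bench. Origin at its centre (9 mm above the bench when flat); x along its length, y across its width, z up
- end_board: loose short wide pine board, 100 x 60 x 18 mm, lying flat on the bench. Origin at its centre (9 mm above the bench when flat); x along its length, y across its width, z up
- cleat_board: loose short narrow pine board, 100 x 36 x 18 mm, lying flat on the bench. Origin at its centre (9 mm above the bench when flat); x along its length, y across its width, z up
- side_stack: stack of 4 long wide pine boards, each 180 x 60 x 18 mm, lying one on another, 72 mm high in all; it holds together and behaves as one loose block of about 0.37 kg on the bench. Origin at the centre of its top face; x along its length, y across its width, z up
- slat_stack: stack of 3 long narrow pine boards, each 180 x 36 x 18 mm, lying one on another, 54 mm high in all; it holds together and behaves as one loose block of about 0.17 kg on the bench. Origin at the centre of its top face; x along its length, y across its width, z up
- end_stack: stack of 3 short wide pine boards, each 100 x 60 x 18 mm, lying one on another, 54 mm high in all; it holds together and behaves as one loose block of about 0.16 kg on the bench. Origin at the centre of its top face; x along its length, y across its width, z up
- cleat_stack: stack of 4 short narrow pine boards, each 100 x 36 x 18 mm, lying one on another, 72 mm high in all; it holds together and behaves as one loose block of about 0.12 kg on the bench. Origin at the centre of its top face; x along its length, y across its width, z up
- offcut: scrap of the same pine, 100 x 60 x 18 mm over all with one corner, 45 x 32 mm, sawn out so that it is L-shaped; loose. Origin at the centre of the 100 x 60 mm outline, 9 mm above the bench; x along its length, the notch towards +x and +y. Not to be moved
- sanding_block: wooden sanding block with rounded top and a cork sole, 110 x 50 x 32 mm, loose, lying nearer the robot to its left. Origin at the centre of its underside; x along its length. Not to be moved. (A pencil and a try square lie at the far edge of the bench, beyond x = 0.72, out of the way.)
Not all that is in view belongs to the job. What is shaped like the slat_board but green is not meant.

How it is judged:
At the end, for the whole second after the job is handed in: Each board rests flat and still on the stack of its own size, centre within 12 mm of the stack's centre, length within 0.14 rad, height within 4 mm; stacks, offcut and sanding block are within 30 mm of where they began, the stacks level (horizontal distance between side_board and side_stack below 0.012 m and z of side_board in the frame of side_stack between 0.005 and 0.013 m and angle between the x axis of side_board and the x axis of side_stack, either way round below 0.14 rad and angle between the z axis of side_board and the z axis of side_stack, either way round below 0.06 rad and linear speed of each of side_board, slat_board, end_board, cleat_board below 0.01 m/s and angular speed of each of side_board, slat_board, end_board, cleat_board below 0.1 rad/s and distance of each of side_stack, slat_stack, end_stack, cleat_stack, offcut, sanding_block from where it was at the start of the episode below 0.03 m and angle between each of side_stack, slat_stack, end_stack, cleat_stack's own z axis and vertical below 0.06 rad and horizontal distance between slat_board and slat_stack below 0.012 m and z of slat_board in the frame of slat_stack between 0.005 and 0.013 m and angle between the x axis of slat_board and the x axis of slat_stack, either way round below 0.14 rad and angle between the z axis of slat_board and the z axis of slat_stack, either way round below 0.06 rad and horizontal distance between end_board and end_stack below 0.012 m and z of end_board in the frame of end_stack between 0.005 and 0.013 m and angle between the x axis of end_board and the x axis of end_stack, either way round below 0.14 rad and angle between the z axis of end_board and the z axis of end_stack, either way round below 0.06 rad and horizontal distance between cleat_board and cleat_stack below 0.012 m and z of cleat_board in the frame of cleat_stack between 0.005 and 0.013 m and angle between the x axis of cleat_board and the x axis of cleat_stack, either way round below 0.14 rad and angle between the z axis of cleat_board and the z axis of cleat_stack, either way round below 0.06 rad); the robot touches nothing.
It fails at once if a stack is pushed more than 30 mm from where it stood, or tipped over (distance of any of side_stack, slat_stack, end_stack, cleat_stack from where it was at the start of the episode above 0.03 m or angle between any of side_stack, slat_stack, end_stack, cleat_stack's own z axis and vertical above 0.3 rad).
It fails at once if the notched offcut is moved more than 30 mm (distance of offcut from where it was at the start of the episode above 0.03 m).
It fails at once if the sanding block is moved more than 30 mm (distance of sanding_block from where it was at the start of the episode above 0.03 m).
It also fails if it takes over 115 s, if anything falls off the work surface, if the arm or the gripper's body presses on something with over 40 N, if the wrist force passes 120 N, or if a joint passes its speed limit or range.

ROBOT

A 7-joint arm with a two-finger parallel gripper is mounted at the origin on the work surface. World frame = base frame: x ahead of the robot, y to its left, z up, the work surface at z = 0. Lengths are in m, angles in rad, forces in N, time in s.
With the tool pointing down it reaches from about 0.425 to 0.875 m from the base axis. Payload 4.7 kg.
Tool frame: the origin (TCP) lies midway between the tips of the shut fingers; the grasp point (between the pads) lies 19 mm behind it; z points along the fingers, y is the line along which they close (so a half turn about z gives the same grasp; the last joint's range is limited). The gripper opens to 87 mm and grips with 3 to 60 N. Pads are 19 mm wide; open, the fingers measure 117 mm over their backs; the gripper's body (75 mm by 190 mm) begins 51 mm behind the grasp point.
Start: joints at [1.181, 0.321, -0.07, 1.45, 0.023, 1.371, -0.057], TCP at [0.255, -0.598, 0.223] pointing down, gripper open.
Joint ranges: [-2.86, 2.86], [-0.3, 2.09], [-1.38, 1.24], [0.06, 2.45], [-1.56, 4.7], [0.09, 2.05], [-2.69, 2.69]. Speed limits (rad/s): [2.57, 2.57, 3.14, 3.14, 3.14, 3.14, 3.14].

INTERFACE

Orientations are given as a rotation vector (axis times angle).
In Python, from bench import monitor, cams, workorder gives the robot as it stands.
- The arm moves only by the tool move_arm, never from a script. Its arguments are lists of equal length, an entry for each row: "slide": the shift along the tool's x, y, z in cm, a list of three; "roll": the turn about the tool's z in rad. In form: {"slide": [[dx, dy, dz], ...], "roll": [roll, ...]}. A call has 1 to 20 rows; each row is the pose to reach, as a shift and turn from the pose commanded when the call began, along the tool's axes at that moment; what a row does not reach only later rows make up. A row lasts 1/10 s, in which the tool goes at most 50 mm and 8.59 degrees, less where a joint would pass 70% of its speed; a pose out of reach is approached as far as the arm can. A call with a gripper value outside its range is refused whole. "gripper" is the finger opening in cm, from 0 to 8.7, set as the call begins (left out, the last holds). The fingers move at their own pace and stop on an object; "squeeze" is the grip in N (left out, the last holds). Time passes only in rows, so rows that repeat a pose let the fingers close. It gives the time, the measured TCP pose, the force, the opening and the grip force at its end, in the units of the state.
- monitor.get_state(): the state, without advancing time (a new reading comes with each control period).
- cams.get_image(name): name is "scene" or "top" or "wrist"; returns the picture (420x560x3 uint8, red, green, blue); there is no depth.
- cams.get_calibration(name): a dict with "mtx" (3x3 intrinsics, pixels), "R" (3x3) and "t" (3): a world point X has camera coordinates R X + t. Camera axes: x right, y down, z forward; pixel columns grow to the right and rows downward; lengths in m; the calibration is good to about 2 mm. A picture is of the moment at which its call begins: read the wrist's pose just before it. get_calibration takes no time and is no camera call; for the wrist camera it gives the pose at the moment of the call.
- workorder.close_job(): hands the job in; it is judged then, once.
The state is a dict: "time": time; "joint_positions": joint angles; "qd": joint speeds; "joint_torque": joint torques, N m; "position": TCP position; "tool_rot": TCP orientation; "ft_force": force on the tool from outside, world axes, zero at the start; "torque": the same for the moment, N m; "grip_width": opening from 0.0 (shut) to 1.0 (fully open); "grip_force": force on a finger pad.
Only numpy, scipy, OpenCV 4.12 (cv2) and the standard library are available. Lean on these libraries where they do the work, as an engineer would, in place of code of your own. Each camera call takes 0.05 s, during which the arm holds its last target. There are 200 camera calls.

## Working session

There is one attempt and no reset: what is moved stays moved. The work goes in short steps, Python scripts to look and compute and a tool call to move; the robot and the scene stay as the last step left them, time stands still between calls to the robot, and variables do not carry over. Pictures are saved under pics/ and viewed, at most 14 in all, crops included, and the job is handed in when it is done.

Besides the shell and the picture viewer there is one more tool, called after "Emit:" as name(argument=value, ...) on one line, values as JSON. move_arm: Moves the arm, as the interface text tells. Its arguments: {"type":"object","properties":{"slide":{"type":"array","items":{"type":"array","items":{"type":"number"}}},"roll":{"type":"array","items":{"type":"number"}},"gripper":{"type":"number"},"squeeze":{"type":"number"}},"required":["slide","roll"]}

```bash
mkdir -p pics; ls
python3 - <<'E'
from bench import monitor, cams, workorder
import cv2
s=monitor.get_state(); print(s)
for n in ("scene","top"):
    cv2.imwrite(f"pics/{n}0.png",cams.get_image(n)[:,:,::-1])
    c=cams.get_calibration(n); print(n,c)
E
```

```text
pics
{'time': 0.0, 'joint_positions': array([ 1.1810751 ,  0.32180008, -0.07008782,  1.45166641,  0.02261581,
        1.37078851, -0.05688601]), 'qd': array([-6.63079274e-04,  1.01271802e-03, -2.53893813e-04,  5.46226564e-05,
        2.11091134e-04, -5.92357931e-04, -1.49886826e-03]), 'joint_torque': array([-2.47310209e-05, -4.91294539e+01, -4.03822884e-01, -3.12527204e+01,
       -6.39894395e-02,  4.36927029e-02,  1.72765772e-04]), 'position': array([ 0.25514364, -0.59723633,  0.22148073]), 'tool_rot': array([-3.07598130e+00, -6.29734017e-01,  7.62224332e-04]), 'ft_force': array([-0.23808367,  0.56494196, -0.02871356]), 'torque': array([-0.00924215,  0.02054358,  0.012448  ]), 'grip_force': 0.0, 'grip_width': 1.0027550285187465}
scene {'mtx': array([[443.43973837,   0.        , 276.19060708],
       [  0.        , 443.43973837, 203.95249443],
       [  0.        ,   0.        ,   1.        ]]), 'R': array([[ 0.80992447,  0.58627701, -0.01736696],
       [ 0.47654561, -0.6750187 , -0.56325308],
       [-0.34194535,  0.44791631, -0.8261019 ]]), 't': array([-0.38287563, -0.14316394,  1.57770404])}
top {'mtx': array([[517.92901264,   0.        , 277.28966835],
       [  0.        , 517.92901264, 209.1554051 ],
       [  0.        ,   0.        ,   1.        ]]), 'R': array([[-0.02535017, -0.9995042 , -0.01867391],
       [-0.99384407,  0.02721307, -0.10739375],
       [ 0.10784868,  0.0158365 , -0.99404118]]), 't': array([0.07707122, 0.47572885, 1.589369  ])}
```

View pics/scene0.png

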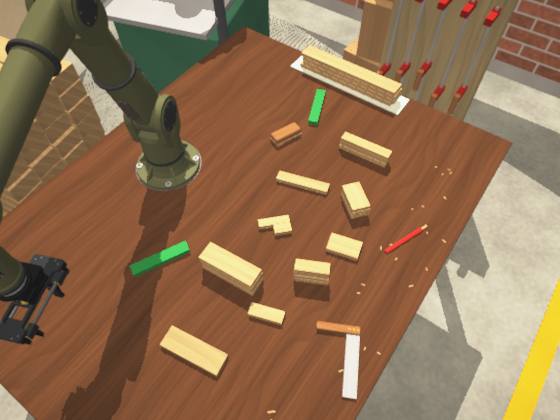

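View pics/top0.png

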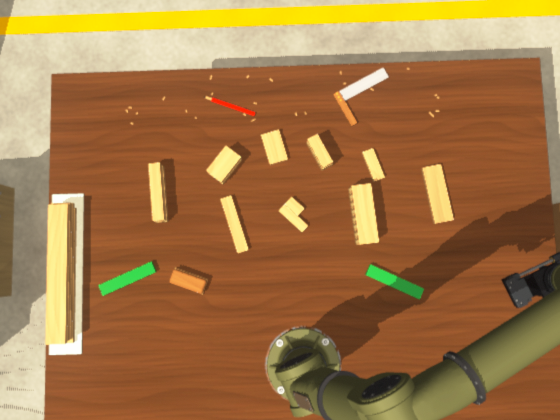

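Candidates by top-view pixel:
- **side_board:** (438,193), flat; side_stack is at (364,213).
- **slat_board:** (234,223), pine. The green lookalikes at (127,278) and (394,281) are not meant. slat_stack is at (158,192).
- **end_board:** (274,147), flat. The L-shaped offcut at (293,213) is not it. end_stack is at (224,163).
- **cleat_board:** (373,164), flat; cleat_stack is at (319,151).

Next I fit box silhouettes in both views.

```bash
cat > h.py <<'E'
from bench import monitor, cams, workorder
import cv2, numpy as np
from scipy.optimize import minimize
D=dict(side_board=(.18,.06,.018),slat_board=(.18,.036,.018),end_board=(.10,.06,.018),cleat_board=(.10,.036,.018),
 side_stack=(.18,.06,.072),slat_stack=(.18,.036,.054),end_stack=(.10,.06,.054),cleat_stack=(.10,.036,.072))
def proj(c,P):
    q=P@c["R"].T+c["t"]; q=q@c["mtx"].T; return q[:,:2]/q[:,2:]
def back(c,u,v,z):
    d=c["R"].T@np.linalg.solve(c["mtx"],[u,v,1.]); o=-c["R"].T@c["t"]; return (o+d*(z-o[2])/d[2])[:2]
def corners(p,d,z0=0.):
    x,y,a=p; L,W,H=d; R=np.array([[np.cos(a),-np.sin(a)],[np.sin(a),np.cos(a)]])
    return np.array([[*(R@[sx*L/2,sy*W/2]+[x,y]),z0+z] for z in (0,H) for sx,sy in ((1,1),(1,-1),(-1,-1),(-1,1))])
def mask(img):
    h=cv2.cvtColor(img,cv2.COLOR_RGB2HSV)
    return cv2.inRange(h,(15,50,80),(32,200,255))
S=4
def sil(c,p,d,shape,z0=0.):
    m=np.zeros((shape[0]*S,shape[1]*S),np.uint8)
    hull=cv2.convexHull(((proj(c,corners(p,d,z0))+.5)*S-.5).astype(np.float32))
    cv2.fillConvexPoly(m,np.round(hull*16).astype(np.int32),255,shift=4)
    return cv2.resize(m,shape[::-1],interpolation=cv2.INTER_AREA)/255.
def fit(views,p0,d,z0=0.,a0s=None):
    # views: list of (calib, blurred object mask 0..1)
    f=lambda p:sum(np.abs(sil(c,p,d,m.shape,z0)-m).sum() for c,m in views)
    best=None
    for a in (a0s if a0s is not None else np.arange(0,np.pi,np.pi/8)):
        r=minimize(f,[*p0,a],method="Nelder-Mead",options=dict(initial_simplex=np.array([p0[0],p0[1],a])+np.array([[0,0,0],[.015,0,0],[0,.015,0],[0,0,.25]]),xatol=2e-4,fatol=.3,maxiter=120))
        if best is None or r.fun<best.fun: best=r
    return best
E
python3 - <<'E'
from h import *
top=cv2.imread("pics/top0.png")[:,:,::-1]; sc=cv2.imread("pics/scene0.png")[:,:,::-1]
ct,cs=cams.get_calibration("top"),cams.get_calibration("scene")
seed=dict(side_board=(438,193),side_stack=(364,213),cleat_board=(373,164),cleat_stack=(319,151),end_board=(274,147),end_stack=(224,163),slat_board=(234,223),slat_stack=(158,192))
M=[cv2.connectedComponents(mask(i)) for i in (top,sc)]
out=[top.copy(),sc.copy()]
for n,(u,v) in seed.items():
    d=D[n]; p=back(ct,u,v,d[2]*.8); V=[]
    for c,(k,lab) in zip((ct,cs),M):
        q=proj(c,np.array([[*p,d[2]*.8]]))[0].round().astype(int); w=lab[q[1]-3:q[1]+4,q[0]-3:q[0]+4].ravel(); w=w[w>0]
        V.append((c,(lab==np.bincount(w).argmax()).astype(float)))
    r=fit(V,p,d); each=[fit([x],r.x[:2],d,a0s=[r.x[2]]).x for x in V]
    print(n,r.x.round(4),"res",round(r.fun),"area",[int(m.sum()) for _,m in V],"top only",each[0].round(4),"scene only",each[1].round(4))
    for o,c in zip(out,(ct,cs)):
        cv2.polylines(o,[cv2.convexHull(proj(c,corners(r.x,d)).astype(np.float32)).round().astype(np.int32)],True,(255,0,0),1)
v=np.hstack([cv2.resize(out[0][110:270,120:480],None,fx=2,fy=2)]); w=cv2.resize(out[1][120:390,130:410],None,fx=2,fy=2)
cv2.imwrite("pics/fit_top.png",v[:,:,::-1]); cv2.imwrite("pics/fit_sc.png",w[:,:,::-1])
E
```

```text
side_board [ 0.5152 -0.4395  0.1645] res 101 area [1226, 1599] top only [ 0.516  -0.4396  0.1616] scene only [ 0.5148 -0.4392  0.1637]
side_stack [ 0.4539 -0.2002  0.0867] res 145 area [1468, 1739] top only [ 0.454  -0.2003  0.0917] scene only [ 0.4539 -0.2001  0.0865]
cleat_board [ 0.6134 -0.2426  0.3283] res 59 area [434, 522] top only [ 0.6144 -0.2423  0.3296] scene only [ 0.6128 -0.2428  0.336 ]
cleat_stack [ 0.6528 -0.0725  3.613 ] res 63 area [524, 793] top only [ 0.6543 -0.0718  3.6195] scene only [ 0.6525 -0.0728  3.608 ]
end_board [0.6806 0.0696 0.2596] res 73 area [658, 666] top only [0.6804 0.0706 0.2714] scene only [0.6802 0.0691 0.2625]
end_stack [ 0.6244  0.2289 -0.6921] res 89 area [760, 752] top only [ 0.6244  0.2296 -0.6627] scene only [ 0.6242  0.2275 -0.6971]
slat_board [0.4368 0.2012 0.2891] res 101 area [755, 625] top only [0.437  0.2018 0.294 ] scene only [0.4374 0.2003 0.2881]
slat_stack [0.5412 0.4385 0.0774] res 114 area [958, 943] top only [0.5408 0.4392 0.0782] scene only [0.5418 0.4362 0.0798]
```

View pics/fit_top.png

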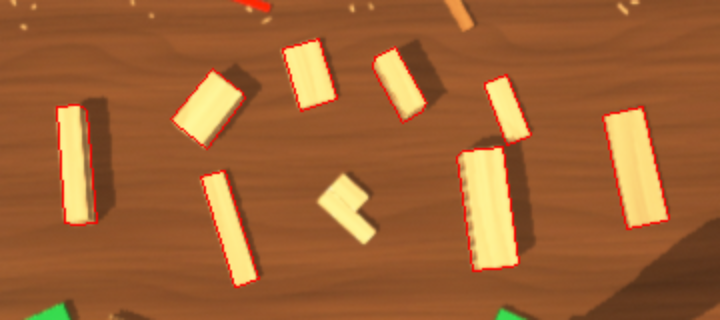

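View pics/fit_sc.png

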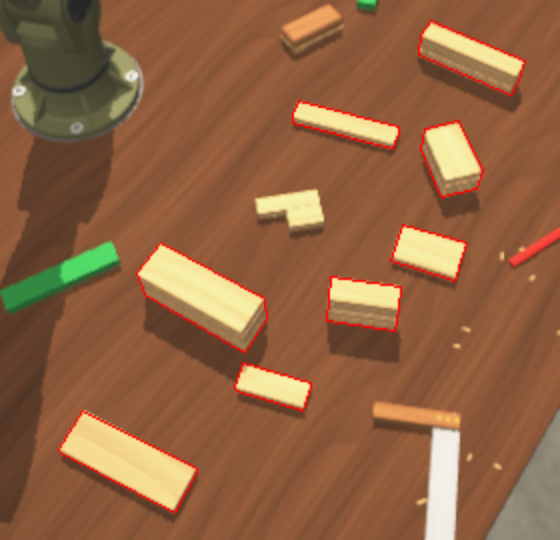

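The fits are tight: both views agree to about 2 mm and the outlines match every board and stack, with offcut (top crop ~345,207) and greens clearly distinct. I'll work in the order end, slat, cleat, side, because the raised side stack would get in the way of the cleat pick.

```bash
cat > plan.py <<'E'
import sys, numpy as np
from bench import monitor
from scipy.spatial.transform import Rotation as Ro
# usage: plan.py x y z yaw(of tool x)   -> slide in cm, roll
s=monitor.get_state(); R=Ro.from_rotvec(s["tool_rot"]).as_matrix()
yaw=np.arctan2(R[1,0],R[0,0]); t=np.array([float(v) for v in sys.argv[1:4]]); a=float(sys.argv[4])
dy=a-yaw
if len(sys.argv)<6: dy=(dy+np.pi)%(2*np.pi)-np.pi
print("t",round(s["time"],2),"pos",s["position"].round(4),"yaw",round(yaw,3),"tilt z",R[:,2].round(3),"j7",s["joint_positions"][6].round(2))
print("slide cm",(R.T@(t-s["position"])*100).round(2),"roll",round(-dy,3))
E
python3 plan.py .6806 .0696 .12 3.401 raw
```

```text
t 0.1 pos [ 0.2552 -0.5973  0.2216] yaw 0.404 tilt z [-0.001  0.002 -1.   ] j7 -0.06
slide cm [ 65.33 -44.59  10.23] roll -2.997
```

Emit:
move_arm(slide=[[65.3,-44.6,10.2],[65.3,-44.6,10.2],[65.3,-44.6,10.2],[65.3,-44.6,10.2],[65.3,-44.6,10.2],[65.3,-44.6,10.2],[65.3,-44.6,10.2],[65.3,-44.6,10.2],[65.3,-44.6,10.2],[65.3,-44.6,10.2],[65.3,-44.6,10.2],[65.3,-44.6,10.2],[65.3,-44.6,10.2],[65.3,-44.6,10.2],[65.3,-44.6,10.2],[65.3,-44.6,10.2],[65.3,-44.6,10.2],[65.3,-44.6,10.2],[65.3,-44.6,10.2],[65.3,-44.6,10.2]], roll=[-2.997,-2.997,-2.997,-2.997,-2.997,-2.997,-2.997,-2.997,-2.997,-2.997,-2.997,-2.997,-2.997,-2.997,-2.997,-2.997,-2.997,-2.997,-2.997,-2.997], gripper=8.7)

```text
time: 2.1
position: [0.6803, 0.069, 0.1197]
tool_rot: [0.416, -3.113, -0.0]
ft_force: [-0.5, 0.1, 1.2]
grip_width: 1.001
grip_force: 0.0
```

```bash
python3 plan.py .6806 .0696 .006 3.401
```

```text
t 2.1 pos [0.6803 0.069  0.1197] yaw -2.876 tilt z [-0.001 -0.    -1.   ] j7 1.4
slide cm [-0.06  0.05 11.37] roll 0.006
```

Emit:
move_arm(slide=[[0,0,4],[0,0,8],[0,0,10],[0,0,11.3],[0,0,11.3],[0,0,11.3]], roll=[0,0,0,0,0,0])

```text
time: 2.7
position: [0.6816, 0.0694, 0.0088]
tool_rot: [-0.406, 3.113, 0.0]
ft_force: [0.1, -0.0, 1.1]
grip_width: 0.997
grip_force: 0.0
```

Emit:
move_arm(slide=[[0,0,0],[0,0,0],[0,0,0],[0,0,0],[0,0,0],[0,0,0],[0,0,0],[0,0,0]], roll=[0,0,0,0,0,0,0,0], gripper=4, squeeze=20)

```text
time: 3.5
position: [0.6808, 0.069, 0.008]
tool_rot: [-0.406, 3.115, -0.0]
ft_force: [-1.1, -0.9, 4.2]
grip_width: 0.685
grip_force: 20.0
```

```bash
python3 plan.py .6244 .2289 .13 2.45
```

```text
t 3.5 pos [0.6808 0.069  0.008 ] yaw -2.882 tilt z [ 0. -0. -1.] j7 1.35
slide cm [  1.35  16.9  -12.21] roll 0.951
```

Emit:
move_arm(slide=[[0,0,-2],[0,0,-6],[0,0,-10],[0,0,-12.2],[0.1,2,-12.2],[0.3,4,-12.2],[0.5,6.5,-12.2],[0.7,9,-12.2],[0.9,11.5,-12.2],[1.1,14,-12.2],[1.2,15.5,-12.2],[1.3,16.5,-12.2],[1.35,16.9,-12.2],[1.35,16.9,-12.2],[1.35,16.9,-12.2],[1.35,16.9,-12.2]], roll=[0,0,0,0,0.1,0.22,0.34,0.46,0.58,0.7,0.82,0.9,0.951,0.951,0.951,0.951])

```text
time: 5.1
position: [0.6246, 0.2281, 0.1297]
tool_rot: [1.065, 2.955, -0.0]
ft_force: [0.2, -0.0, 0.2]
grip_width: 0.69
grip_force: 20.0
```

```bash
python3 plan.py .6244 .2289 .062 2.45
```

```text
t 5.1 pos [0.6246 0.2281 0.1297] yaw 2.45 tilt z [ 0. -0. -1.] j7 0.26
slide cm [0.07 0.05 6.77] roll -0.0
```

Emit:
move_arm(slide=[[0,0,2],[0,0,4],[0,0,5.5],[0,0,6.3],[0,0,6.6],[0,0,6.7],[0,0,6.7],[0,0,6.7]], roll=[0,0,0,0,0,0,0,0])

```text
time: 5.9
position: [0.6248, 0.2292, 0.0634]
tool_rot: [1.065, 2.954, 0.001]
ft_force: [0.3, -0.6, 0.5]
grip_width: 0.688
grip_force: 20.0
```

Emit:
move_arm(slide=[[0,0,0],[0,0,0],[0,0,0],[0,0,0],[0,0,0],[0,0,-1],[0,0,-3],[0,0,-7],[0,0,-10],[0,0,-10]], roll=[0,0,0,0,0,0,0,0,0,0], gripper=8.0)

```text
time: 6.9
position: [0.6269, 0.2307, 0.169]
tool_rot: [1.063, 2.949, 0.01]
ft_force: [-0.2, 0.4, -0.1]
grip_width: 0.917
grip_force: 0.0
```

```bash
python3 plan.py .4368 .2012 .12 3.431
```

```text
t 6.9 pos [0.6269 0.2307 0.169 ] yaw 2.45 tilt z [ 0.009  0.003 -1.   ] j7 0.27
slide cm [ 12.78 -14.44   4.71] roll -0.981
```

Emit:
move_arm(slide=[[2,-2,0],[4.5,-5,0],[7,-8,1],[9.5,-11,2],[11.5,-13,3],[12.6,-14.2,4.5],[12.8,-14.4,4.7],[12.8,-14.4,4.7],[12.8,-14.4,4.7],[12.8,-14.4,4.7]], roll=[-0.12,-0.26,-0.4,-0.54,-0.68,-0.82,-0.94,-0.981,-0.981,-0.981], gripper=7)

```text
time: 7.9
position: [0.4339, 0.1996, 0.1157]
tool_rot: [-0.451, 3.109, -0.0]
ft_force: [-0.1, -0.3, -0.1]
grip_width: 0.81
grip_force: 0.0
```

```bash
python3 plan.py .4368 .2012 .007 3.431; python3 -c "
from h import *
cv2.imwrite('pics/s1.png',cv2.resize(cams.get_image('scene')[60:330,200:430],None,fx=2,fy=2)[:,:,::-1])"
```

```text
t 7.9 pos [0.4339 0.1996 0.1157] yaw -2.854 tilt z [ 0. -0. -1.] j7 1.29
slide cm [-0.32  0.07 10.87] roll -0.001
```

View pics/s1.png

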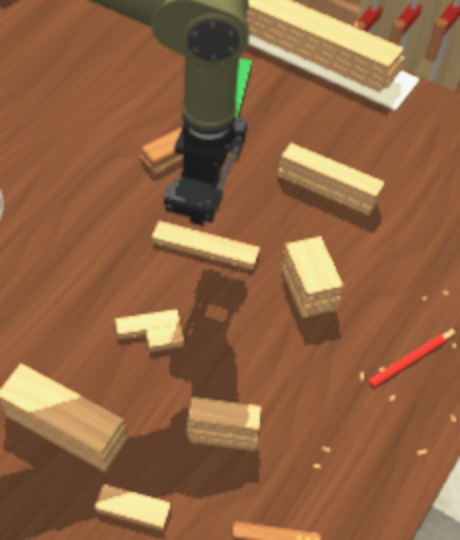

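The end board sits squarely on its stack at crop (312,275), and the gripper hovers over the slat_board at crop (205,245).

Emit:
move_arm(slide=[[-0.1,0,4],[-0.2,0,8],[-0.3,0,10],[-0.3,0.1,10.8],[-0.3,0.1,10.8],[-0.3,0.1,10.8]], roll=[0,0,0,0,0,0])

```text
time: 8.55
position: [0.4372, 0.2021, 0.0085]
tool_rot: [-0.453, 3.107, 0.001]
ft_force: [-0.7, -0.3, 0.2]
grip_width: 0.806
grip_force: 0.0
```

Emit:
move_arm(slide=[[0,0,0],[0,0,0],[0,0,0],[0,0,0],[0,0,0],[0,0,0],[0,0,0],[0,0,0]], roll=[0,0,0,0,0,0,0,0], gripper=2)

```text
time: 9.35
position: [0.4365, 0.2014, 0.0076]
tool_rot: [-0.453, 3.109, -0.0]
ft_force: [0.2, -1.1, 2.4]
grip_width: 0.412
grip_force: 20.0
```

```bash
python3 plan.py .5412 .4385 .13 3.219
```

```text
t 9.35 pos [0.4365 0.2014 0.0076] yaw -2.852 tilt z [ 0. -0. -1.] j7 1.12
slide cm [-16.8   19.74 -12.24] roll 0.212
```

Emit:
move_arm(slide=[[0,0,-2],[0,0,-6],[0,0,-10],[0,0,-12.2],[-1.2,1.4,-12.2],[-3.2,3.8,-12.2],[-5.4,6.4,-12.2],[-7.6,9,-12.2],[-9.8,11.6,-12.2],[-12,14.2,-12.2],[-14.2,16.8,-12.2],[-15.8,18.7,-12.2],[-16.6,19.5,-12.2],[-16.8,19.7,-12.2],[-16.8,19.7,-12.2],[-16.8,19.7,-12.2]], roll=[0,0,0,0,0.02,0.04,0.07,0.1,0.13,0.16,0.18,0.2,0.212,0.212,0.212,0.212])

```text
time: 10.95
position: [0.5414, 0.4367, 0.1294]
tool_rot: [0.12, -3.139, 0.002]
ft_force: [-0.5, -0.3, -1.2]
grip_width: 0.41
grip_force: 20.0
```

```bash
python3 plan.py .5412 .4385 .062 3.219
```

```text
t 10.95 pos [0.5414 0.4367 0.1294] yaw -3.065 tilt z [ 0.    -0.001 -1.   ] j7 0.63
slide cm [0.   0.19 6.74] roll -0.001
```

Emit:
move_arm(slide=[[0,0.1,2],[0,0.1,4],[0,0.2,5.5],[0,0.2,6.3],[0,0.2,6.6],[0,0.2,6.7],[0,0.2,6.7],[0,0.2,6.7]], roll=[0,0,0,0,0,0,0,0])

```text
time: 11.75
position: [0.5414, 0.4406, 0.0634]
tool_rot: [-0.121, 3.138, 0.001]
ft_force: [-0.1, -0.7, -1.2]
grip_width: 0.412
grip_force: 20.0
```

Emit:
move_arm(slide=[[0,0,0],[0,0,0],[0,0,0],[0,0,0],[0,0,0],[0,0,-1],[0,0,-3],[0,0,-7],[0,0,-10],[0,0,-10]], roll=[0,0,0,0,0,0,0,0,0,0], gripper=6.5)

```text
time: 12.75
position: [0.5427, 0.4428, 0.1691]
tool_rot: [-0.121, 3.132, 0.009]
ft_force: [-0.5, -0.4, 0.5]
grip_width: 0.745
grip_force: 0.0
```

```bash
python3 plan.py .6228 -.2394 .15 .328 raw; python3 plan.py .6228 -.2394 .15 .328
```

```text
t 12.75 pos [0.5427 0.4428 0.1691] yaw -3.064 tilt z [ 0.007  0.006 -1.   ] j7 0.64
slide cm [ -2.71 -68.65   1.54] roll -3.392
t 12.75 pos [0.5427 0.4428 0.1691] yaw -3.064 tilt z [ 0.007  0.006 -1.   ] j7 0.64
slide cm [ -2.71 -68.65   1.54] roll 2.891
```

Emit:
move_arm(slide=[[-0.1,-3,0],[-0.3,-7,0],[-0.5,-11,0],[-0.7,-15,0],[-0.9,-19,0],[-1.1,-23,0],[-1.2,-27,0],[-1.4,-31,0],[-1.5,-35,0],[-1.7,-39,0],[-1.8,-43,0],[-2,-47,0],[-2.1,-51,0],[-2.3,-55,0],[-2.4,-59,0],[-2.6,-63,0],[-2.7,-66.5,0],[-2.7,-68.4,0],[-2.7,-68.7,0],[-2.7,-68.7,0]], roll=[2.891,2.891,2.891,2.891,2.891,2.891,2.891,2.891,2.891,2.891,2.891,2.891,2.891,2.891,2.891,2.891,2.891,2.891,2.891,2.891], gripper=6)

```text
time: 14.75
position: [0.6205, -0.2443, 0.1622]
tool_rot: [3.101, 0.503, -0.001]
ft_force: [0.5, 0.0, 0.0]
grip_width: 0.69
grip_force: 0.0
```

```bash
python3 plan.py .6228 -.2394 .007 .328; python3 -c "
from h import *
cv2.imwrite('pics/s2.png',cv2.resize(cams.get_image('scene')[90:360,190:470],None,fx=2,fy=2)[:,:,::-1])"
```

```text
t 14.75 pos [ 0.6205 -0.2443  0.1622] yaw 0.321 tilt z [-0.001 -0.    -1.   ] j7 -0.97
slide cm [ 0.38 -0.39 15.52] roll -0.007
```

View pics/s2.png

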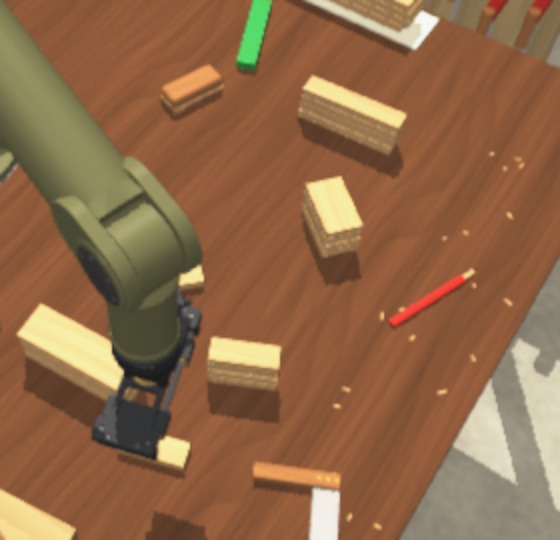

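The slat board is squared on its stack at crop (352,112), the end board at (332,215), and the gripper is over the cleat_board at crop (165,452).

Emit:
move_arm(slide=[[0.4,-0.4,4],[0.4,-0.4,8],[0.4,-0.4,11],[0.4,-0.4,11],[0.4,-0.4,11]], roll=[-0.007,-0.007,-0.007,-0.007,-0.007])

```text
time: 15.3
position: [0.6236, -0.2374, 0.0528]
tool_rot: [-3.097, -0.525, 0.001]
ft_force: [0.3, -0.8, 0.6]
grip_width: 0.69
grip_force: 0.0
```

```bash
python3 plan.py .6228 -.2394 .008 .328
```

```text
t 15.3 pos [ 0.6236 -0.2374  0.0528] yaw 0.336 tilt z [-0.  0. -1.] j7 -0.99
slide cm [-0.14  0.17  4.48] roll 0.008
```

Emit:
move_arm(slide=[[-0.1,0.2,2],[-0.1,0.2,3.7],[-0.1,0.2,4.4],[-0.1,0.2,4.4],[-0.1,0.2,4.4]], roll=[0.008,0.008,0.008,0.008,0.008])

```text
time: 15.8
position: [0.6238, -0.2399, 0.0093]
tool_rot: [3.099, 0.511, 0.001]
ft_force: [1.2, -0.2, 0.7]
grip_width: 0.69
grip_force: 0.0
```

Emit:
move_arm(slide=[[0,0,0],[0,0,0],[0,0,0],[0,0,0],[0,0,0],[0,0,0],[0,0,0]], roll=[0,0,0,0,0,0,0], gripper=2)

```text
time: 16.5
position: [0.6234, -0.2399, 0.0089]
tool_rot: [3.1, 0.511, 0.0]
ft_force: [-0.0, 1.5, 1.9]
grip_width: 0.411
grip_force: 20.0
```

```bash
python3 plan.py .6617 -.068 .14 .471
```

```text
t 16.5 pos [ 0.6234 -0.2399  0.0089] yaw 0.327 tilt z [ 0. -0. -1.] j7 -1.0
slide cm [  9.15 -15.04 -13.12] roll -0.144
```

Emit:
move_arm(slide=[[0,0,-2],[0,0,-6],[0,0,-10],[0,0,-13.1],[0.8,-1.3,-13.1],[2.2,-3.6,-13.1],[3.7,-6.1,-13.1],[5.2,-8.6,-13.1],[6.7,-11.1,-13.1],[8,-13.2,-13.1],[8.9,-14.6,-13.1],[9.2,-15,-13.1],[9.2,-15,-13.1],[9.2,-15,-13.1],[9.2,-15,-13.1]], roll=[0,0,0,0,-0.02,-0.04,-0.06,-0.08,-0.1,-0.12,-0.144,-0.144,-0.144,-0.144,-0.144])

```text
time: 18.0
position: [0.6619, -0.0706, 0.1395]
tool_rot: [3.055, 0.728, -0.001]
ft_force: [-0.6, -1.0, -1.1]
grip_width: 0.412
grip_force: 20.0
```

```bash
python3 plan.py .6621 -.0678 .081 .471
```

```text
t 18.0 pos [ 0.6619 -0.0706  0.1395] yaw 0.468 tilt z [-0.    -0.001 -1.   ] j7 -1.13
slide cm [ 0.14 -0.25  5.84] roll -0.003
```

Emit:
move_arm(slide=[[0.1,-0.1,2],[0.1,-0.1,4],[0.1,-0.1,5],[0.1,-0.1,5],[0.1,-0.1,5]], roll=[0,0,0,0,0])

```text
time: 18.5
position: [0.6629, -0.0676, 0.0901]
tool_rot: [3.055, 0.731, 0.001]
ft_force: [-0.2, 0.4, -0.7]
grip_width: 0.409
grip_force: 20.0
```

```bash
python3 plan.py .6621 -.0678 .081 .471
```

```text
t 18.5 pos [ 0.6629 -0.0676  0.0901] yaw 0.47 tilt z [ 0.001 -0.    -1.   ] j7 -1.14
slide cm [-0.08 -0.02  0.91] roll -0.001
```

Emit:
move_arm(slide=[[0,0,0.4],[0,0,0.7],[0,0,0.8],[0,0,0.8],[0,0,0.8]], roll=[0,0,0,0,0])

```text
time: 19.0
position: [0.6627, -0.0669, 0.0817]
tool_rot: [3.055, 0.733, 0.0]
ft_force: [-0.5, -0.3, 0.1]
grip_width: 0.412
grip_force: 20.0
```

Emit:
move_arm(slide=[[0,0,0],[0,0,0],[0,0,0],[0,0,0],[0,0,0],[0,0,-1],[0,0,-3],[0,0,-7],[0,0,-9],[0,0,-9],[0,0,-9]], roll=[0,0,0,0,0,0,0,0,0,0,0], gripper=6.5)

```text
time: 20.1
position: [0.6628, -0.0669, 0.1721]
tool_rot: [3.054, 0.733, 0.001]
ft_force: [-0.3, -0.9, 0.3]
grip_width: 0.747
grip_force: 0.0
```

```bash
python3 plan.py .5152 -.4395 .1 .1645
```

```text
t 20.1 pos [ 0.6628 -0.0669  0.1721] yaw 0.471 tilt z [ 0.001 -0.    -1.   ] j7 -1.12
slide cm [-30.06  26.5    7.21] roll 0.306
```

Emit:
move_arm(slide=[[-2,1.8,0],[-5,4.4,0],[-8,7.1,0],[-11,9.7,0],[-14,12.4,0],[-17,15,0],[-20,17.7,0],[-23,20.3,0],[-26,22.9,2],[-28.5,25.1,4],[-29.7,26.2,6],[-30.1,26.5,7.2],[-30.1,26.5,7.2],[-30.1,26.5,7.2],[-30.1,26.5,7.2],[-30.1,26.5,7.2]], roll=[0.02,0.05,0.08,0.11,0.14,0.17,0.2,0.23,0.26,0.29,0.306,0.306,0.306,0.306,0.306,0.306], gripper=8.7)

```text
time: 21.7
position: [0.5162, -0.4387, 0.101]
tool_rot: [3.129, 0.262, 0.003]
ft_force: [0.3, 1.9, 0.2]
grip_width: 1.001
grip_force: 0.0
```

```bash
python3 plan.py .5152 -.4395 .008 .1645
```

```text
t 21.7 pos [ 0.5162 -0.4387  0.101 ] yaw 0.167 tilt z [ 0.002 -0.001 -1.   ] j7 -0.77
slide cm [-0.13  0.05  9.3 ] roll 0.003
```

Emit:
move_arm(slide=[[-0.1,0,4],[-0.1,0,7],[-0.1,0,8.7],[-0.1,0,9.2],[-0.1,0,9.2],[-0.1,0,9.2]], roll=[0,0,0,0,0,0])

```text
time: 22.3
position: [0.5148, -0.4406, 0.0094]
tool_rot: [3.129, 0.259, 0.003]
ft_force: [0.7, 1.1, 0.6]
grip_width: 0.997
grip_force: 0.0
```

Emit:
move_arm(slide=[[0,0,0],[0,0,0],[0,0,0],[0,0,0],[0,0,0],[0,0,0],[0,0,0],[0,0,0]], roll=[0,0,0,0,0,0,0,0], gripper=4)

```text
time: 23.1
position: [0.5137, -0.4398, 0.0078]
tool_rot: [3.131, 0.259, 0.0]
ft_force: [0.2, 0.9, 2.6]
grip_width: 0.689
grip_force: 20.0
```

```bash
python3 plan.py .4539 -.2002 .14 .0867
```

```text
t 23.1 pos [ 0.5137 -0.4398  0.0078] yaw 0.165 tilt z [ 0. -0. -1.] j7 -0.77
slide cm [ -1.96 -24.61 -13.22] roll 0.078
```

Emit:
move_arm(slide=[[0,0,-2],[0,0,-6],[0,0,-10],[0,0,-13.2],[-0.1,-1.5,-13.2],[-0.3,-4.5,-13.2],[-0.6,-7.5,-13.2],[-0.8,-10.5,-13.2],[-1.1,-13.5,-13.2],[-1.3,-16.5,-13.2],[-1.6,-19.5,-13.2],[-1.8,-22.5,-13.2],[-1.9,-24,-13.2],[-2,-24.6,-13.2],[-2,-24.6,-13.2],[-2,-24.6,-13.2],[-2,-24.6,-13.2]], roll=[0,0,0,0,0.01,0.02,0.03,0.04,0.05,0.06,0.07,0.078,0.078,0.078,0.078,0.078,0.078])

```text
time: 24.8
position: [0.4536, -0.2019, 0.1395]
tool_rot: [3.138, 0.133, 0.0]
ft_force: [0.3, -0.8, -1.5]
grip_width: 0.69
grip_force: 20.0
```

Emit:
move_arm(slide=[[0,0,2],[0,0,4],[0,0,5],[0,0,5],[0,0,5]], roll=[0,0,0,0,0])

```text
time: 25.3
position: [0.4539, -0.2009, 0.0899]
tool_rot: [3.138, 0.135, 0.001]
ft_force: [0.2, -0.5, -0.3]
grip_width: 0.684
grip_force: 20.0
```

```bash
python3 plan.py .4539 -.2002 .080 .0867
```

```text
t 25.3 pos [ 0.4539 -0.2009  0.0899] yaw 0.086 tilt z [ 0. -0. -1.] j7 -1.14
slide cm [ 0.01 -0.07  0.99] roll -0.0
```

Emit:
move_arm(slide=[[0.1,0,0.4],[0.1,0,0.7],[0.1,-0.1,0.9],[0.1,-0.1,0.9],[0.1,-0.1,0.9]], roll=[0,0,0,0,0])

```text
time: 25.8
position: [0.4544, -0.1993, 0.0806]
tool_rot: [3.138, 0.137, 0.0]
ft_force: [0.2, -0.4, -0.6]
grip_width: 0.689
grip_force: 20.0
```

Emit:
move_arm(slide=[[0,0,0],[0,0,0],[0,0,0],[0,0,0],[0,0,0],[0,0,-1],[0,0,-3],[0,0,-7],[0,0,-11],[-1,4,-12],[-3,9,-12],[-5,14,-12],[-7,19,-12],[-9,24,-12],[-11,29,-12],[-12,33,-12],[-12,35,-12],[-12,35,-12],[-12,35,-12]], roll=[0,0,0,0,0,0,0,0,0,0,0,0,0,0,0,0,0,0,0], gripper=8.7)

```text
time: 27.7
position: [0.3651, -0.5584, 0.2005]
tool_rot: [-3.138, -0.135, -0.0]
ft_force: [0.4, 0.0, 0.0]
grip_width: 0.998
grip_force: 0.0
```

Run:
```python
from h import *
print(monitor.get_state()["position"])
I={}
for n in ("top","scene"):
    I[n]=cams.get_image(n); cv2.imwrite(f"pics/{n}_end.png",I[n][:,:,::-1])
seed=dict(side=(.4539,-.2002,.0867),cleat=(.6528,-.0725,.471),end=(.6244,.2289,-.692),slat=(.5412,.4385,.0774))
C={n:cams.get_calibration(n) for n in I}
for k,p in seed.items():
    L,W,H=D[k+"_stack"]; H+=.018; V=[]
    for n in I:
        _,lab=cv2.connectedComponents(mask(I[n])); q=proj(C[n],np.array([[p[0],p[1],H*.9]]))[0].round().astype(int)
        V.append((C[n],(lab==lab[q[1],q[0]]).astype(float)))
    r=fit(V,p[:2],(L,W,H),a0s=[p[2]]); print(k,"d",(r.x-p).round(4),"res",round(r.fun))
o=I["scene"]; cv2.imwrite("pics/send.png",cv2.resize(o[120:380,160:420],None,fx=2.2,fy=2.2)[:,:,::-1])
```

```text
[ 0.36510795 -0.55841826  0.20052191]
side d [0.001  0.0003 0.0025] res 155
cleat d [ 0.0008 -0.0003 -0.006 ] res 67
end d [ 0.0001  0.0003 -0.0014] res 93
slat d [-0.0009  0.0004 -0.0033] res 138
```

View pics/send.png

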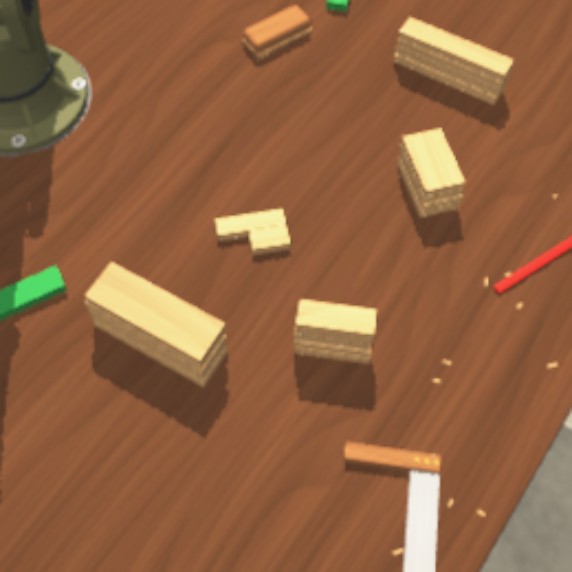

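View pics/top_end.png

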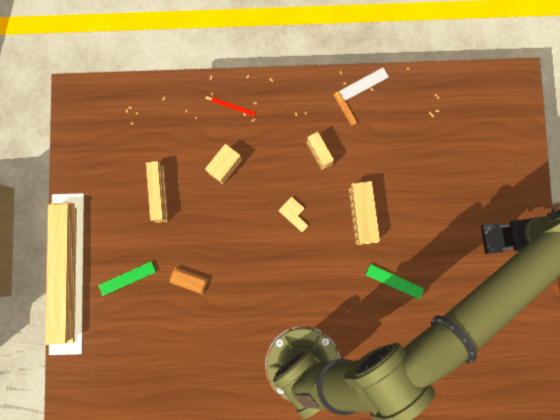

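All four boards sit squared on their stacks, within about 1 mm of where the stacks stood. The offcut (293,213) and the sanding block (189,280) have not moved.

```bash
python3 -c "
from bench import workorder
print(workorder.close_job())"
```

```text
the job is handed in; nothing more can be done
None
```

The job is handed in: all four boards lie flat and squared on their own stacks, within about 1 mm by camera fit, and the stacks, offcut and sanding block are where they began; no verdict was returned.

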